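# Find the unlatched cover of the offcut box and push it open

## Task

Three of the four steel covers on the wooden offcut box are latched and one is not. Press the covers lightly, one at a time, on the ring mark near the edge on the robot's side to find the one that rocks, then push that edge down until the cover tips fully open and stays open, and take your hand away. Use only the fingertips: pick nothing up, do not force the latched covers, and leave the cone, block, jar and hammer as they stand.

Things in the scene. Friction and masses are not known exactly. Their poses are not given: they have to be found in the camera images.
- box: Fixed wooden offcut box on the bench; position and yaw vary. Origin on the bench under the covers' pivot line, x away from the robot, y along the row. Spans x -68 to 112, y -170 to 170 mm, 60 mm high, over 45 mm deep inside. Four identical steel covers lie flush in its top, centres at x 0, y 120 (a), 40 (b), -40 (c), -120 mm (d). x 55 to 112 mm is a solid deck.
- press_a (a point): On top of cover a, at the 20 mm ring mark, 34 mm from the pivot line towards the robot; 60 mm above the bench when shut; moves with the cover. Cover: steel plate 100 (box x) x 70 (box y) x 3 mm, gaps to the frame 5 mm at near and far edges, 1 mm at the sides. Latched: under a press here gives at most 4 mm (springy, about 1.5 mm at 10 N). Unlatched (any one of the four): dips freely under 1 to 2 N.
- press_b (a point): On top of cover b, at the 20 mm ring mark, 34 mm from the pivot line towards the robot; 60 mm above the bench when shut; moves with the cover. Cover: steel plate 100 (box x) x 70 (box y) x 3 mm, gaps to the frame 5 mm at near and far edges, 1 mm at the sides. Latched: under a press here gives at most 4 mm (springy, about 1.5 mm at 10 N). Unlatched (any one of the four): dips freely under 1 to 2 N.
- press_c (a point): On top of cover c, at the 20 mm ring mark, 34 mm from the pivot line towards the robot; 60 mm above the bench when shut; moves with the cover. Cover: steel plate 100 (box x) x 70 (box y) x 3 mm, gaps to the frame 5 mm at near and far edges, 1 mm at the sides. Latched: under a press here gives at most 4 mm (springy, about 1.5 mm at 10 N). Unlatched (any one of the four): dips freely under 1 to 2 N.
- press_d (a point): On top of cover d, at the 20 mm ring mark, 34 mm from the pivot line towards the robot; 60 mm above the bench when shut; moves with the cover. Cover: steel plate 100 (box x) x 70 (box y) x 3 mm, gaps to the frame 5 mm at near and far edges, 1 mm at the sides. Latched: under a press here gives at most 4 mm (springy, about 1.5 mm at 10 N). Unlatched (any one of the four): dips freely under 1 to 2 N.
- cover_a (a joint): Tilt of cover a, rad: 0 shut, 0.8 fully open. Axis along box y under mid-plate, 50 mm above the bench; as it opens the robot-side edge dips into the box, the far edge rises. If unlatched: let go below 0.4 it swings shut, past 0.55 it falls open and stays. Fingertips pushed straight down at the ring mark to 24 mm below the frame top open it fully.
- cover_b (a joint): Tilt of cover b, rad: 0 shut, 0.8 fully open. Axis along box y under mid-plate, 50 mm above the bench; as it opens the robot-side edge dips into the box, the far edge rises. If unlatched: let go below 0.4 it swings shut, past 0.55 it falls open and stays. Fingertips pushed straight down at the ring mark to 24 mm below the frame top open it fully.
- cover_c (a joint): Tilt of cover c, rad: 0 shut, 0.8 fully open. Axis along box y under mid-plate, 50 mm above the bench; as it opens the robot-side edge dips into the box, the far edge rises. If unlatched: let go below 0.4 it swings shut, past 0.55 it falls open and stays. Fingertips pushed straight down at the ring mark to 24 mm below the frame top open it fully.
- cover_d (a joint): Tilt of cover d, rad: 0 shut, 0.8 fully open. Axis along box y under mid-plate, 50 mm above the bench; as it opens the robot-side edge dips into the box, the far edge rises. If unlatched: let go below 0.4 it swings shut, past 0.55 it falls open and stays. Fingertips pushed straight down at the ring mark to 24 mm below the frame top open it fully.
- ring_cone_mid (a point): Bystander: slim brass cone 40 mm high, foot 28 mm across, standing loose on the box's wooden deck behind the covers; this point is half-way up.
- bench_block: Bystander: loose square steel bench block 90 x 90 x 22 mm to the right of the box; origin under its centre.
- tin: Bystander: amber jar with metal lid, 54 mm across, 55 mm high, to the left of the box; origin under its centre.
- hammer: Bystander: hammer 220 mm long lying on the bench beyond the box; origin at its underside, x along the handle to the head.

How it is judged:
At the end, for the whole second after the job is handed in: One cover stands tipped open by more than 0.65 rad (stop at 0.8) and is at rest; the other three are shut (under 0.12 rad) (((value of joint cover_a above 0.65 rad and velocity of joint cover_a below 0.1 rad/s and value of joint each of cover_b, cover_c, cover_d below 0.12 rad) or (value of joint cover_b above 0.65 rad and velocity of joint cover_b below 0.1 rad/s and value of joint each of cover_a, cover_c, cover_d below 0.12 rad) or (value of joint cover_c above 0.65 rad and velocity of joint cover_c below 0.1 rad/s and value of joint each of cover_a, cover_b, cover_d below 0.12 rad) or (value of joint cover_d above 0.65 rad and velocity of joint cover_d below 0.1 rad/s and value of joint each of cover_a, cover_b, cover_c below 0.12 rad))); the robot touches nothing.
It fails at once if the box or a cover is forced: pressed by the fingers with more than 60 N (contact force between the fingers and box above 60 N).
It fails at once if the cone, block, jar or hammer is moved more than 20 mm or lifted (distance of any of ring_cone_mid, bench_block, tin, hammer from where it was at the start of the episode above 0.02 m).
It fails at once if the brass ring cone or the jar is tipped over (angle between any of ring_cone_mid, tin's own z axis and vertical above 0.4 rad).
It also fails if it takes over 45 s, if anything falls off the work surface, if the arm or the gripper's body presses on something with over 40 N, if the wrist force passes 120 N, or if a joint passes its speed limit or range.

## Robot

A 6-joint arm with a two-finger parallel gripper is mounted at the origin on the work surface. World frame = base frame: x ahead of the robot, y to its left, z up, the work surface at z = 0. Lengths are in m, angles in rad, forces in N, time in s.
With the tool pointing down it reaches from about 0.4 to 0.825 m from the base axis. Payload 7 kg.
Tool frame: the origin (TCP) lies on the centre line of the jaws, within the pads' length; the fingertips stand 11 mm ahead of it and the grasp point (between the pads) lies 8 mm behind it; z points along the fingers, y is the direction in which the jaws open and shut (so a half turn about z gives the same grasp; the last joint's range is limited). The gripper opens to 88 mm and grips with 3 to 60 N. Pads are 19 mm wide; open, the fingers measure 130 mm over their backs; the gripper's body (78 mm by 193 mm) begins 47 mm behind the grasp point.
Start: joints at [1.618, 0.359, 0.012, 0, -1.224, -0.288], TCP at [0.161, 0.655, 0.238] pointing down, gripper open.
Joint ranges: [-3.07, 3.07], [-1.43, 2.12], [-1.02, 1.25], [-3.03, 1.67], [-3.05, -0], [-3.03, 3.03]. Speed limits (rad/s): [2.39, 2.39, 3.01, 3.14, 3.14, 3.14].

## Interface

Orientations are given as [roll, pitch, yaw] about the fixed x, y, z axes, in that order (R = Rz(yaw) Ry(pitch) Rx(roll)).
In Python, from station import * gives the robot as it stands.
- The arm moves only by the tool play_rows, never from a script. Its argument "targets" is a list of rows, each a list of 7 numbers: the turn, a rotation vector about the world's x, y, z in rad, then the shift along the world's x, y, z in m, then the opening, from 0 (shut) to 1 (fully open). A call has 1 to 12 rows; each row shifts and turns the pose as measured when the row begins; what a row does not reach is not made up. A row lasts 1/8 s, in which the tool goes at most 62.5 mm and 10.7 degrees, less where a joint would pass 70% of its speed; a pose out of reach is approached as far as the arm can. A call is refused whole if a number of a shift passes 0.0625 or a number of a turn 0.188, either way. A call with a gripper value outside its range is refused whole. The fingers move at their own pace and stop on an object; "grip_force" is the grip in N (left out, the last holds). Time passes only in rows, so rows that do not move let the fingers close. It gives the time, the measured TCP pose, the force and the opening at its end, in the units of the state.
- get_state(): the state, without advancing time (a new reading comes with each control period).
- grab_frame(name): name is "side" or "top" or "wrist"; returns (picture, depth): 420x560x3 uint8, blue, green, red; 420x560 float32, m along the optical axis (not along the pixel's ray), 0 where there is no reading.
- camera_params(name): a dict with "camera_matrix" (3x3 intrinsics, pixels), "dist" ([k1, k2, p1, p2, k3] as OpenCV has them; the pictures are not rectified), "extrinsics" (4x4, takes a point from world to camera coordinates); the wrist camera has in their place "hand_eye" (4x4, takes a point from camera to tool coordinates, whose origin is the TCP and whose axes are the flange's). Camera axes: x right, y up, looking along -z (the intrinsics and any distortion apply to the point x, -y, -z); pixel columns grow to the right and rows downward; lengths in m; the calibration is good to about 2 mm. A picture is of the moment at which its call begins: read the wrist's pose just before it. camera_params takes no time and is no camera call.
- job_done(): hands the job in, once; it reports no verdict.
The state is a dict: "t": time; "q": joint angles; "qd": joint speeds; "joint_efforts": joint torques, N m; "eef_pos": TCP position; "ee_rot": TCP orientation; "force": force on the tool from outside, world axes, zero at the start; "moment": the same for the moment, N m; "width": finger opening in m.
Only numpy, scipy, OpenCV 4.12 (cv2) and the standard library are available. Lean on these libraries where they do the work, as an engineer would, in place of code of your own. Each camera call takes 0.05 s, during which the arm holds its last target.

## Working session

There is one attempt and no reset: what is moved stays moved. The work goes in short steps, Python scripts to look and compute and a tool call to move; the robot and the scene stay as the last step left them, time stands still between calls to the robot, and variables do not carry over. Pictures are saved under pics/ and viewed, and the job is handed in when it is done.

Besides the shell and the picture viewer there is one more tool, called after "Call:" by a JSON object that holds its "name" and its "arguments". play_rows: Moves the arm, as the interface text tells. Its arguments: {"type":"object","properties":{"targets":{"type":"array","items":{"type":"array","items":{"type":"number"}}},"grip_force":{"type":"number"}},"required":["targets"]}

```bash
mkdir -p pics; ls; python3 - <<'E'
from station import *
import cv2,numpy as np
s=get_state();print(s)
for n in("top","side"):
    p,d=grab_frame(n);cv2.imwrite(f"pics/{n}0.png",p);np.save(f"{n}0.npy",d)
    print(n,camera_params(n))
E
```

```text
pics
{'t': 0.0, 'q': array([ 1.61810891e+00,  3.59364501e-01,  1.10728940e-02, -3.35216045e-04,
       -1.22411195e+00, -2.88080013e-01]), 'qd': array([-0.00127851, -0.00025818, -0.0013512 , -0.00199169,  0.00029798,
        0.00024394]), 'joint_efforts': array([ 6.94095743e-04, -5.82722998e+01,  2.93055189e+01,  6.99753240e+00,
        7.03173835e-03, -1.36252502e-04]), 'eef_pos': array([0.16088307, 0.6550646 , 0.23664596]), 'ee_rot': array([ 3.13996212e+00, -1.54533600e-04, -2.40881458e-01]), 'force': array([0.240296  , 0.25706322, 0.10003232]), 'moment': array([-0.02460827, -0.00724164, -0.00493168]), 'width': 0.08743661803618256}
top {'camera_matrix': array([[492.45878817,   0.        , 277.83832377],
       [  0.        , 492.45878817, 209.18839376],
       [  0.        ,   0.        ,   1.        ]]), 'dist': array([-0.14961125,  0.        ,  0.        ,  0.        ,  0.        ]), 'extrinsics': array([[ 5.36706817e-04, -9.99999814e-01,  2.88136601e-04,
         2.86156793e-02],
       [ 9.78029359e-01,  5.84981927e-04,  2.08466379e-01,
        -6.15812715e-01],
       [-2.08466508e-01,  1.69920728e-04,  9.78029491e-01,
        -1.17841164e+00],
       [ 0.00000000e+00,  0.00000000e+00,  0.00000000e+00,
         1.00000000e+00]])}
side {'camera_matrix': array([[396.68384533,   0.        , 276.41991259],
       [  0.        , 396.68384533, 209.77336456],
       [  0.        ,   0.        ,   1.        ]]), 'dist': array([0.039614, 0.      , 0.      , 0.      , 0.      ]), 'extrinsics': array([[ 0.99738185, -0.07204479, -0.006244  , -0.58453446],
       [ 0.04478078,  0.54752181,  0.83559233, -0.11012268],
       [-0.05678135, -0.83368424,  0.54931454, -0.89355233],
       [ 0.        ,  0.        ,  0.        ,  1.        ]])}
```

View pics/top0.png

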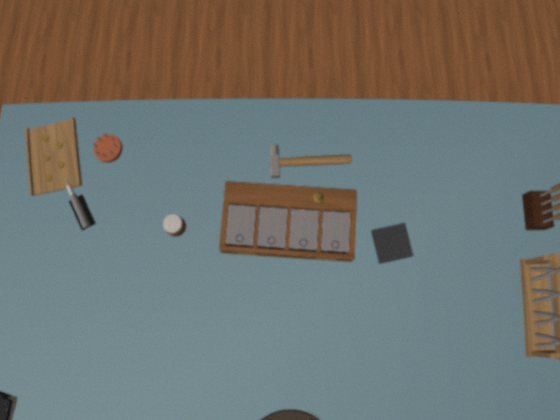

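View pics/side0.png

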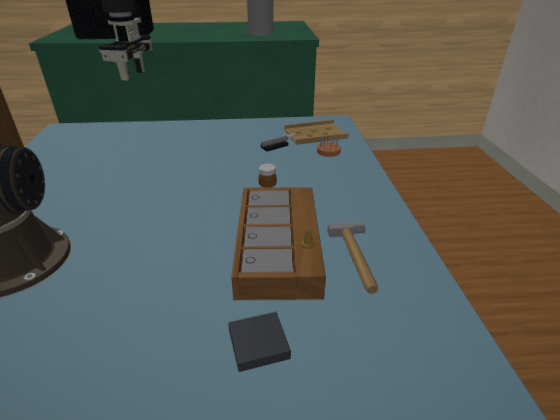

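The top view shows the box at about (220–357, 182–260), with ring marks near (239,238), (271,241), (303,243) and (335,245). The cone is at (318,197), the jar at (173,224), the block at (392,243) and the hammer above the box. Next I'll measure these precisely.

```bash
cat > h.py <<'E'
from station import *
import cv2,numpy as np
def ray(n,uv,z,T=None):
    c=camera_params(n);K=c["camera_matrix"]
    x,y=cv2.undistortPoints(np.array([[uv]],float),K,np.array(c["dist"]))[0,0]
    E=np.linalg.inv(c["extrinsics"]) if T is None else T
    d=E[:3,:3]@np.array([x,-y,-1.]);o=E[:3,3]
    return o+d*(z-o[2])/d[2]
def proj(n,P):
    c=camera_params(n);p=c["extrinsics"]@np.append(P,1)
    q=np.array([[[p[0],-p[1],-p[2]]]],float)
    return cv2.projectPoints(q,np.zeros(3),np.zeros(3),c["camera_matrix"],np.array(c["dist"]))[0][0,0]
E
python3 - <<'E'
from h import *
p=cv2.imread("pics/top0.png");c=p[175:270,210:365]
cv2.imwrite("pics/topc.png",cv2.resize(c,None,fx=5,fy=5,interpolation=cv2.INTER_CUBIC))
for uv in[(239,238),(271,240.5),(303,243),(335,245)]:print(ray("top",uv,.06).round(4))
for uv in[(249,199),(254,215),(252,236.5),(250,260)]:print("s",ray("side",uv,.06).round(4))
d=np.load("top0.npy");
for u,v in[(239,228),(335,230),(300,195)]:
    c=camera_params("top");K=c["camera_matrix"];x,y=cv2.undistortPoints(np.array([[[u,v]]],float),K,c["dist"])[0,0];z=d[v,u]
    print((np.linalg.inv(c["extrinsics"])@np.array([x*z,-y*z,-z,1]))[:3].round(4))
E
```

```text
[0.5429 0.1263 0.06  ]
[0.5367 0.046  0.06  ]
[ 0.5304 -0.034   0.06  ]
[ 0.5253 -0.1142  0.06  ]
s [0.5264 0.1154 0.06  ]
s [0.537  0.0433 0.06  ]
s [ 0.5307 -0.0394  0.06  ]
s [ 0.5251 -0.1167  0.06  ]
[0.5681 0.1266 0.0616]
[ 0.563  -0.1148  0.0618]
[ 0.6538 -0.0275  0.0605]
```

View pics/topc.png

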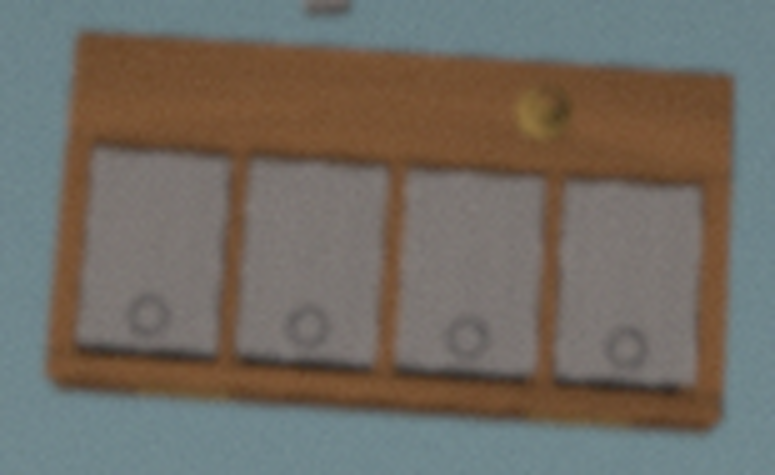

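Both cameras agree on b, c and d; the side pick for a was off because I chose the wrong pixel. Top depth puts the covers at 61 mm, and the ring spacing is 80 mm as stated. The box yaw is about -0.073. I'll move over press_a at a safe height, closing the fingers on the way.

Call:
{"name": "play_rows", "arguments": {"targets": [[0, 0, 0.014, 0.032, -0.044, 0, 0], [0, 0, 0.014, 0.032, -0.044, 0, 0], [0, 0, 0.014, 0.032, -0.044, 0, 0], [0, 0, 0.014, 0.032, -0.044, 0, 0], [0, 0, 0.014, 0.032, -0.044, 0, 0], [0, 0, 0.014, 0.032, -0.044, 0, 0], [0, 0, 0.014, 0.032, -0.044, 0, 0], [0, 0, 0.014, 0.032, -0.044, 0, 0], [0, 0, 0.014, 0.032, -0.044, 0, 0], [0, 0, 0.014, 0.032, -0.044, 0, 0], [0, 0, 0.014, 0.032, -0.044, 0, 0], [0, 0, 0.014, 0.032, -0.044, 0, 0]], "grip_force": 10}}

```text
t: 1.6
eef_pos: [0.5504, 0.1101, 0.2323]
ee_rot: [3.135, 0.0, -0.061]
force: [0.7, 1.0, 0.4]
width: 0.0008
```

Call:
{"name": "play_rows", "arguments": {"targets": [[0, 0, -0.012, -0.007, 0.016, -0.04, 0], [0, 0, 0, 0, 0, -0.04, 0], [0, 0, 0, 0, 0, -0.04, 0], [0, 0, 0, 0, 0, 0, 0], [0, 0, 0, 0, 0, 0, 0]]}}

```text
t: 2.22
eef_pos: [0.5458, 0.1208, 0.1099]
ee_rot: [3.134, -0.0, -0.082]
force: [0.0, 0.1, 0.6]
width: 0.0006
```

```bash
python3 - <<'E'
from h import *
s=get_state();print(s["t"],s["eef_pos"],s["ee_rot"],s["force"])
for n in("top","side","wrist"):
    p,d=grab_frame(n);cv2.imwrite(f"pics/{n}1.png",p)
print(camera_params("wrist")["hand_eye"])
P=s["eef_pos"]-[0,0,.011]
print(proj("top",P),proj("side",P))
E
```

```text
2.225 [0.54576586 0.12080788 0.10986355] [ 3.13416557e+00 -5.45129014e-05 -8.19252793e-02] [0.02556567 0.11957156 0.64590096]
[[ 6.77346763e-04  9.65992729e-01  2.58568343e-01  6.99386979e-02]
 [ 9.99999157e-01 -3.67981164e-04 -1.24485101e-03 -1.18352035e-03]
 [-1.10736874e-03  2.58568968e-01 -9.65992165e-01 -1.47230661e-01]
 [ 0.00000000e+00  0.00000000e+00  0.00000000e+00  1.00000000e+00]]
[240.04178327 234.43138424] [256.18360166 183.99831106]
```

View pics/side1.png

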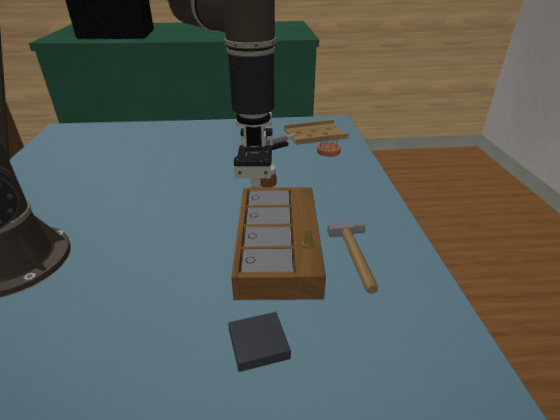

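View pics/wrist1.png

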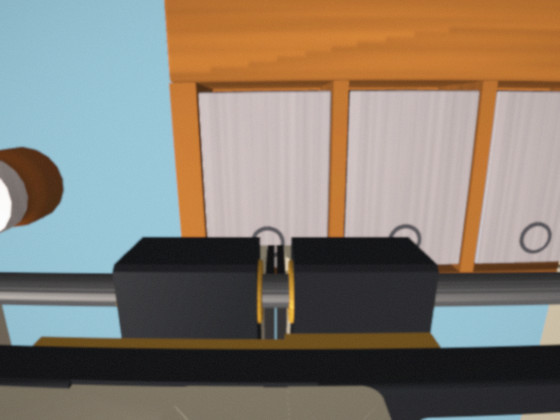

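The side view shows the closed fingertips above cover a. The wrist view shows ring a half hidden at (267,240), b at (405,238) and c at (536,238). I'll cross-check these against the top camera.

```bash
python3 - <<'E'
from h import *
from scipy.spatial.transform import Rotation as R
s=get_state();T=np.eye(4);T[:3,:3]=R.from_euler('xyz',s["ee_rot"]).as_matrix();T[:3,3]=s["eef_pos"]
X=T@camera_params("wrist")["hand_eye"];print(X[:3,3])
def wr(uv):
    c=camera_params("wrist");x,y=cv2.undistortPoints(np.array([[uv]],float),c["camera_matrix"],np.array(c["dist"]))[0,0]
    d=X[:3,:3]@np.array([x,-y,-1.]);o=X[:3,3];return (o+d*(.06-o[2])/d[2]).round(4)
for uv in[(267,242),(405,240),(536,238),(175,82)]:print(wr(uv))
for uv in[(239.4,238),(271,240.2),(303,242.2),(335,244.2)]:print(ray("top",uv,.06).round(4))
E
```

```text
[0.61552863 0.11743406 0.2574563 ]
[0.5432 0.1266 0.06  ]
[0.5375 0.046  0.06  ]
[ 0.5316 -0.0341  0.06  ]
[0.6353 0.1668 0.06  ]
[0.5429 0.1253 0.06  ]
[0.5375 0.046  0.06  ]
[ 0.5324 -0.034   0.06  ]
[ 0.5273 -0.1142  0.06  ]
```

The two cameras agree within 1 mm. Lowering to just above a.

Call:
{"name": "play_rows", "arguments": {"targets": [[0, 0, 0.008, -0.003, 0.005, -0.015, 0], [0, 0, 0, 0, 0, -0.015, 0], [0, 0, 0, 0, 0, -0.005, 0], [0, 0, 0, 0, 0, 0, 0]]}}

```text
t: 2.88
eef_pos: [0.543, 0.127, 0.0743]
ee_rot: [3.137, -0.003, -0.073]
force: [0.4, -0.2, -0.6]
width: 0.0005
```

Call:
{"name": "play_rows", "arguments": {"targets": [[0, 0, 0, 0, 0, -0.002, 0], [0, 0, 0, 0, 0, 0, 0]]}}

```text
t: 3.12
eef_pos: [0.5432, 0.1271, 0.0723]
ee_rot: [3.137, -0.003, -0.073]
force: [0.3, 0.9, -0.6]
width: 0.0001
```

Call:
{"name": "play_rows", "arguments": {"targets": [[0, 0, 0, 0, 0, -0.0015, 0], [0, 0, 0, 0, 0, 0, 0]]}}

```text
t: 3.38
eef_pos: [0.5436, 0.1272, 0.0713]
ee_rot: [3.137, -0.004, -0.073]
force: [0.0, 0.7, 1.0]
width: 0.0004
```

Call:
{"name": "play_rows", "arguments": {"targets": [[0, 0, 0, 0, 0, -0.0015, 0], [0, 0, 0, 0, 0, 0, 0]]}}

```text
t: 3.62
eef_pos: [0.5436, 0.1272, 0.0711]
ee_rot: [3.137, -0.005, -0.072]
force: [-2.0, -0.6, 4.5]
width: 0.0004
```

Call:
{"name": "play_rows", "arguments": {"targets": [[0, 0, 0, 0, 0, -0.0025, 0], [0, 0, 0, 0, 0, 0, 0]]}}

```text
t: 3.88
eef_pos: [0.5436, 0.1273, 0.071]
ee_rot: [3.138, -0.006, -0.072]
force: [-2.2, -1.3, 6.3]
width: 0.0004
```

6 N gives almost no dip, so a is latched. Lifting and moving to b.

Call:
{"name": "play_rows", "arguments": {"targets": [[0, 0, 0, 0, 0, 0.012, 0], [0, 0, 0, -0.003, -0.04, 0.002, 0], [0, 0, 0, -0.003, -0.04, 0, 0], [0, 0, 0, 0, 0, 0, 0], [0, 0, 0, 0, 0, 0, 0]]}}

```text
t: 4.5
eef_pos: [0.5388, 0.0462, 0.0881]
ee_rot: [3.139, -0.009, -0.07]
force: [1.0, -0.2, -0.0]
width: 0.0005
```

Call:
{"name": "play_rows", "arguments": {"targets": [[0, 0.008, -0.003, -0.001, 0, -0.012, 0], [0, 0, 0, 0, 0, -0.003, 0], [0, 0, 0, 0, 0, -0.0015, 0], [0, 0, 0, 0, 0, -0.0015, 0], [0, 0, 0, 0, 0, 0, 0]]}}

```text
t: 5.12
eef_pos: [0.5381, 0.0477, 0.0708]
ee_rot: [3.137, -0.0, -0.069]
force: [-1.6, -2.0, 7.3]
width: 0.0006
```

Call:
{"name": "play_rows", "arguments": {"targets": [[0, 0, 0, 0, 0, -0.0015, 0], [0, 0, 0, 0, 0, 0, 0]]}}

```text
t: 5.38
eef_pos: [0.5382, 0.0477, 0.0711]
ee_rot: [3.135, -0.001, -0.067]
force: [-0.4, -1.0, 5.8]
width: 0.0003
```

Call:
{"name": "play_rows", "arguments": {"targets": [[0, 0, 0, 0, 0, -0.0025, 0], [0, 0, 0, 0, 0, 0, 0]]}}

```text
t: 5.62
eef_pos: [0.5382, 0.0477, 0.0709]
ee_rot: [3.134, -0.001, -0.065]
force: [-1.7, -2.9, 7.0]
width: 0.0006
```

b holds at 7 N, so it is latched too. Next c.

Call:
{"name": "play_rows", "arguments": {"targets": [[0, 0, 0, 0, 0, 0.012, 0], [0, 0, 0, -0.003, -0.04, 0.002, 0], [0, 0, 0, -0.003, -0.04, 0, 0], [0, 0, 0, 0, 0, 0, 0], [0, 0, 0, 0, 0, 0, 0]]}}

```text
t: 6.25
eef_pos: [0.5336, -0.0323, 0.0875]
ee_rot: [3.135, -0.004, -0.062]
force: [-0.0, 0.6, -0.2]
width: 0.0002
```

Call:
{"name": "play_rows", "arguments": {"targets": [[0, 0, -0.006, 0, 0, -0.009, 0], [0, 0, 0, 0, 0, -0.003, 0], [0, 0, 0, 0, 0, 0, 0]]}}

```text
t: 6.62
eef_pos: [0.5338, -0.0305, 0.0745]
ee_rot: [3.135, -0.003, -0.066]
force: [0.5, 0.6, -0.0]
width: 0.0004
```

Call:
{"name": "play_rows", "arguments": {"targets": [[0, 0, -0.004, -0.001, -0.003, -0.002, 0], [0, 0, 0, 0, 0, -0.002, 0], [0, 0, 0, 0, 0, 0, 0]]}}

```text
t: 7.0
eef_pos: [0.5327, -0.0334, 0.0702]
ee_rot: [3.135, -0.003, -0.07]
force: [0.0, 0.5, 0.9]
width: 0.0005
```

Call:
{"name": "play_rows", "arguments": {"targets": [[0, 0, 0, 0, 0, -0.002, 0], [0, 0, 0, 0, 0, 0, 0]]}}

```text
t: 7.25
eef_pos: [0.5326, -0.0334, 0.0682]
ee_rot: [3.135, -0.003, -0.07]
force: [-0.5, 0.1, 0.5]
width: 0.0004
```

Call:
{"name": "play_rows", "arguments": {"targets": [[0, 0, 0, 0, 0, -0.0025, 0], [0, 0, 0, 0, 0, 0, 0]]}}

```text
t: 7.5
eef_pos: [0.5325, -0.0334, 0.0655]
ee_rot: [3.135, -0.003, -0.07]
force: [-0.7, 0.4, 0.9]
width: 0.0001
```

c dips 5 mm at under 1 N, so it's the unlatched one. Pushing straight down to a TCP height of about 0.047.

Call:
{"name": "play_rows", "arguments": {"targets": [[0, 0, 0, 0, 0, -0.004, 0], [0, 0, 0, 0, 0, -0.004, 0], [0, 0, 0, 0, 0, -0.004, 0], [0, 0, 0, 0, 0, -0.004, 0], [0, 0, 0, 0, 0, 0, 0]]}}

```text
t: 8.12
eef_pos: [0.5334, -0.0335, 0.0507]
ee_rot: [3.134, -0.005, -0.069]
force: [-5.6, 2.6, 10.6]
width: 0.0004
```

Call:
{"name": "play_rows", "arguments": {"targets": [[0, 0, 0, -0.001, 0, -0.002, 0], [0, 0, 0, 0, 0, 0, 0]]}}

```text
t: 8.38
eef_pos: [0.5332, -0.0335, 0.051]
ee_rot: [3.134, -0.007, -0.067]
force: [-3.2, 1.0, 5.6]
width: 0.0005
```

```bash
python3 - <<'E'
from h import *
s=get_state();print(s["eef_pos"],s["force"])
for n in("side",):
    p,d=grab_frame(n);cv2.imwrite(f"pics/{n}2.png",cv2.resize(p[140:310,190:360],None,fx=3.5,fy=3.5,interpolation=cv2.INTER_CUBIC))
E
```

```text
[ 0.53318945 -0.03347601  0.05097229] [-3.23738353  0.9533872   5.59403391]
```

View pics/side2.png

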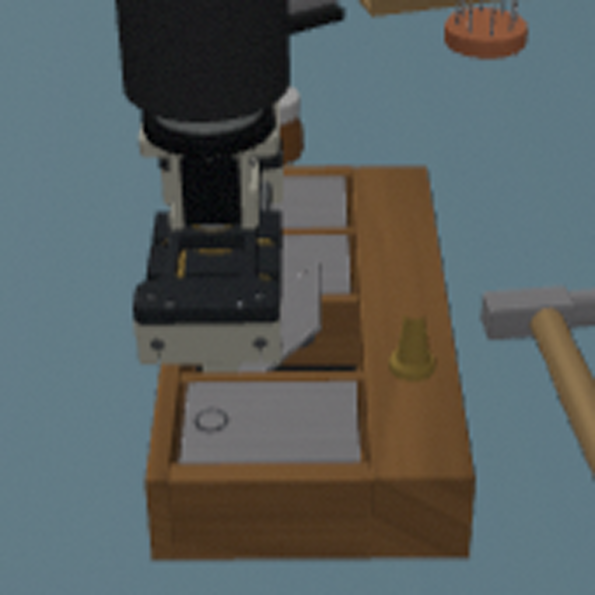

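The side view shows cover c tipped up steeply at about (300,310). At 20 mm depth, the inner edge of the 19 mm fingertip corresponds to about 0.78 rad, and the rising force means it's on its stop. Going straight up and away.

Call:
{"name": "play_rows", "arguments": {"targets": [[0, 0, 0, -0.001, 0, 0.01, 0], [0, 0, 0, -0.001, 0, 0.02, 0], [0, 0, 0, 0, 0, 0.04, 0], [0, 0, 0, -0.02, 0, 0.05, 0], [0, 0, 0, -0.03, 0, 0.05, 0], [0, 0, 0, -0.03, 0.03, 0.03, 0], [0, 0, 0, 0, 0.05, 0, 0], [0, 0, 0, 0, 0.05, 0, 0], [0, 0, 0, 0, 0.05, 0, 0], [0, 0, 0, 0, 0.05, 0, 0], [0, 0, 0, 0, 0, 0, 0], [0, 0, 0, 0, 0, 0, 0]]}}

```text
t: 9.93
eef_pos: [0.4474, 0.203, 0.2627]
ee_rot: [3.141, -0.014, -0.069]
force: [0.3, -0.3, 0.1]
width: 0.0004
```

```bash
python3 - <<'E'
from h import *
s=get_state();print(s["t"],s["eef_pos"],s["force"],abs(s["qd"]).max())
o=[]
for n,(a,b,c,d_) in(("side",(160,300,220,390)),("top",(140,280,150,420))):
    p,d=grab_frame(n);o.append(cv2.resize(p[a:b,c:d_],(560,290),interpolation=cv2.INTER_CUBIC))
    if n=="top":
        K=camera_params(n);E=np.linalg.inv(K["extrinsics"])
        dd={}
        vv,uu=np.mgrid[205:255,288:320]
        q=cv2.undistortPoints(np.stack([uu.ravel(),vv.ravel()],1)[None].astype(float),K["camera_matrix"],K["dist"])[:,0]if 0 else cv2.undistortPoints(np.stack([uu.ravel(),vv.ravel()],1)[:,None].astype(float),K["camera_matrix"],K["dist"])[:,0]
        z=d[205:255,288:320].ravel();P=(E@np.stack([q[:,0]*z,-q[:,1]*z,-z,np.ones_like(z)]))[:3].T
        P=P[(abs(P[:,1]+.0365)<.02)]
        for x in np.arange(.51,.64,.008):
            m=abs(P[:,0]-x)<.004
            if m.any():print(x.round(3),np.median(P[m,2]).round(3))
cv2.imwrite("pics/end.png",np.vstack(o))
E
```

```text
9.925 [0.44744653 0.20300895 0.26265215] [ 0.25452448 -0.25631029  0.12235883] 0.016246881115399545
0.51 0.061
0.518 0.012
0.526 0.025
0.534 0.033
0.542 0.042
0.55 0.049
0.558 0.056
0.566 0.065
0.574 0.074
0.582 0.082
0.59 0.09
0.598 0.093
0.614 0.012
0.622 0.047
0.63 0.061
```

View pics/end.png

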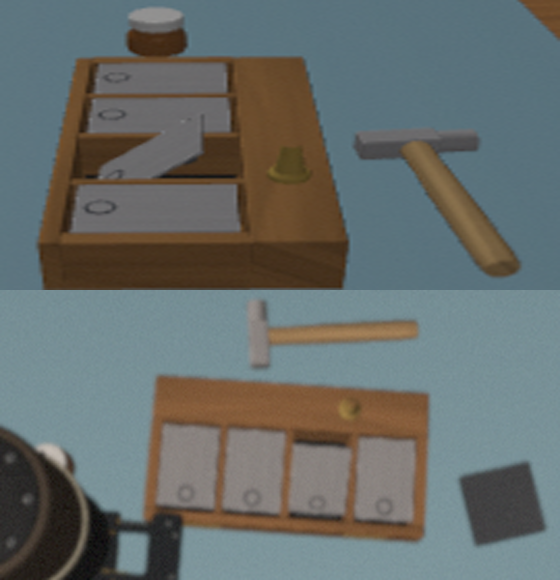

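The picture shows cover c tipped open, with the other three shut and the cone, jar, hammer and block in place. The depth slope across c is about 1.0, or about 0.79 rad. Handing in.

```bash
python3 -c "
from station import *
print(job_done())"
```

```text
the job is handed in; nothing more can be done
None
```

Cover c was the unlatched one. It now stands open, and I handed the job in at about 10 s; no verdict was reported.

- **Finding it:** I pressed a, b and c in turn. Covers a and b held at about 6–7 N with almost no dip, so they are latched. Cover c dipped 5 mm at under 1 N. I did not press d, since c had already shown itself.
- **Opening it:** I pushed c straight down until the force rose to about 10 N at 20 mm depth, then lifted the fingers clear. That is less than the suggested 24 mm, but the rising force suggested it was on its stop.
- **Last checks:** The depth image puts c at about 0.79 rad with the arm away. The other three covers looked shut, and the cone, jar, hammer and block looked undisturbed. The tool force read about zero.
- **One disagreement:** My first side-camera reading for ring a was about 2 cm off because I picked the wrong pixel. The top and wrist cameras agreed within about 1 mm on a, b and c, so I used those.

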